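# Free the pull stage and hold it at the index

## Task

Set the spring-return pull stage for a reading: pick up the small mallet by its handle and use it to knock the stage's locking pin fully down (do not press the pin with the hand), then put the mallet back down on the bench, off the stage, and let go of it. Then take the upright handle of the slide, pull it out until the pointer on the slide lines up with the index clamp on the edge of the stage, and finish while still holding it there, because the spring would pull it back. Leave the cup and the beaker where they stand.

Things in the scene. Friction and masses are not known exactly. Their poses are not given: they have to be found in the camera images.
- stage: Fixed metal pull stage on the bench: aluminium base plate 260 (x) x 100 (y) x 20 mm with two low steel rails (to 25 mm high) and a back stop (x +112 to +128 mm, to 48 mm high). Origin: centre of its underside, on the bench. The slide is pulled out along the stage's -x, towards the robot; its +y is its left edge. Its yaw varies.
- slide (a joint): Travel of the sprung slide in m: 0 home, grows as it is pulled out along the stage's -x, 0.075 at the end stop. The return spring (100 N/m) pulls it home with 3 N at 0 and about 9.5 N at 0.065. While the locking pin is up the slide is blocked after 3 to 6 mm.
- handle_top (a point): Centre of the top, 94 mm above the bench, of the slide's upright black handle plate: 14 mm thick along the stage's x, 40 mm wide along its y, 50 mm tall, on a flat flange 26 x 48 x 5 mm on the slide. The slide is a steel block 60 x 66 mm, top 44 mm above the bench, home centre 80 mm behind the stage's centre.
- pointer (a point): Tip of the thin dark pointer blade on the left (+y) side of the slide at its middle, 41 mm left of the stage's centre line, 32 mm above the bench; it moves with the slide. It has the same stage x as the handle's centre.
- index: Small steel index clamp 18 x 8 x 36 mm (to 45 mm above the bench) fixed on the left (+y) edge of the stage, with a thin dark blade pointing at the slide's path; where along the edge it is clamped varies (35 to 65 mm of pull). It cannot move. Its frame has the stage's axes; origin below its blade.
- mark (a point): Tip of the index blade, 46 mm left of the stage's centre line, 32 mm above the bench. The slide is at the mark when pointer and mark have the same x in the stage's frame.
- pin (a joint): How far the locking pin is driven down, in m: near 0 up (locked), 0.012 fully down on its stop. Stiff: it needs about 7 N and stays where it is driven.
- pin_top (a point): Centre of the top of the locking pin's round steel cap (18 mm across, 6 mm thick), the face to strike: 52 mm above the bench when up, 40 mm when fully down. On the stage's centre line, 45 mm in front (-x) of its centre. The pin passes through the slide's slotted tongue, a thin bar 32 mm wide whose top is 32 mm above the bench.
- mallet: Small soft-faced mallet, 0.28 kg, standing stably on its head: head 40 mm across, 50 mm tall, round rubber faces as its underside and top; wooden handle level along the mallet's -x to 155 mm, 20 mm wide and 24 mm high near the head (24 x 26 mm from 90 mm on), centre line 25 mm above the lower face. Origin: centre of the lower face.
- mallet_grip (a point): Point on the mallet's handle axis 45 mm from the head's axis, 25 mm above the lower face: where to grip it, the fingers closing across the handle.
- sample_cup: Bystander: loose capped sample cup, 64 mm across, 72 mm tall, standing. Origin: centre of its underside.
- beaker: Bystander: loose clear beaker, 72 mm across, 95 mm tall, standing. Origin: centre of its underside.
Not all that is in view belongs to the job. There is more than one size of the mallet; the one meant has the size given above.

How it is judged:
By the outcome, as a careful person would: the job done as asked, in the order asked, and still so for the second after the job is handed in, while the arm keeps its last pose, push and grip.
It also fails if it takes over 48 s, if anything falls off the work surface, if the arm or the gripper's body presses on something with over 40 N, if the wrist force passes 120 N, or if a joint passes its speed limit or range.

## Robot

A 6-joint arm with a two-finger parallel gripper is mounted at the origin on a cart in front of the work surface, level with it; the furniture and walls round the work are solid. World frame = base frame: x ahead of the robot, y to its left, z up, the work surface at z = 0. Lengths are in m, angles in degrees, forces in N, time in s.
With the tool pointing down it reaches from about 0.3 to 0.775 m from the base axis. Payload 14.6 kg.
Tool frame: the origin (TCP) lies on the centre line of the jaws, within the pads' length; the fingertips stand 22 mm ahead of it and the grasp point (between the pads) lies 3 mm ahead of it; z points along the fingers, y is the line along which they close (so a half turn about z gives the same grasp; the last joint's range is limited). The gripper opens to 94 mm and grips with 3 to 60 N. Pads are 16 mm wide; open, the fingers measure 119 mm over their backs; the gripper's body (75 mm by 177 mm) begins 78 mm behind the grasp point.
Start: joints at [69.695, 17.183, 87.147, -0, 75.671, -3.816], TCP at [0.156, 0.527, 0.227] pointing down, gripper open.
Joint ranges: [-173.82, 173.82], [-45.26, 126.66], [13.44, 144.39], [-59.66, 239.66], [0, 175.72], [-146.38, 146.38]. Speed limits (degrees/s): [127.2, 127.2, 147.25, 180, 180, 180].

## Interface

Orientations are given as a 3x3 rotation matrix whose columns are the frame's x, y, z axes.
In Python, from plant import arm, camera, camera_info gives the robot as it stands. The module is installed in compiled form; this text tells all that it offers.
- The arm moves only by the tool jog_arm, never from a script. Its arguments are lists of equal length, an entry for each row: "delta_pos": the shift along the world's x, y, z in mm, a list of three; "rotation": the turn, a rotation vector about the world's x, y, z in rad, a list of three. A call has 1 to 20 rows; each row is the pose to reach, as a shift and turn from the pose commanded when the call began; what a row does not reach only later rows make up. A row lasts 1/8 s, in which the tool goes at most 62.5 mm and 10.7 degrees, less where a joint would pass 70% of its speed; a pose out of reach is approached as far as the arm can. A call with a gripper value outside its range is refused whole. "hand" is the closure, from -1 (fully open) to 1 (shut), set as the call begins (left out, the last holds). The fingers move at their own pace and stop on an object; "newtons" is the grip in N (left out, the last holds). Time passes only in rows, so rows that repeat a pose let the fingers close. It gives the time, the measured TCP pose, the force, the opening and the grip force at its end, in the units of the state.
- arm.get_state(): the state, without advancing time (a new reading comes with each control period).
- camera(name): name is "scene" or "top" or "wrist"; returns the picture (420x560x3 uint8, red, green, blue); there is no depth.
- camera_info(name): a dict with "fx", "fy", "cx", "cy" (pixels), "position" and "rotation" of the camera in the world; the wrist camera has in their place "hand_eye" (4x4, takes a point from camera to tool coordinates, whose origin is the TCP and whose axes are the flange's). Camera axes: x right, y up, looking along -z (the intrinsics and any distortion apply to the point x, -y, -z); pixel columns grow to the right and rows downward; lengths in m; the calibration is good to about 2 mm. A picture is of the moment at which its call begins: read the wrist's pose just before it. camera_info takes no time and is no camera call.
- arm.hand_in(): hands the job in; it is judged then, once.
The state is a dict: "time": time; "joint_pos": joint angles; "joint_vel": joint speeds; "joint_torque": joint torques, N m; "position": TCP position; "tool_rot": TCP orientation; "force": force on the tool from outside, world axes, zero at the start; "wrist_torque": the same for the moment, N m; "grip_width": opening from 0.0 (shut) to 1.0 (fully open); "grasp_force": force on a finger pad.
Only numpy, scipy, OpenCV 4.12 (cv2) and the standard library are available. Lean on these libraries where they do the work, as an engineer would, in place of code of your own. Each camera call takes 0.05 s, during which the arm holds its last target. There are 200 camera calls.

## Working session

There is one attempt and no reset: what is moved stays moved. The work goes in short steps, Python scripts to look and compute and a tool call to move; the robot and the scene stay as the last step left them, time stands still between calls to the robot, and variables do not carry over. Pictures are saved under pics/ and viewed, at most 10 in all, crops included, and the job is handed in when it is done.

Besides the shell and the picture viewer there is one more tool, called as name(argument=value, ...) on one line, values as JSON. jog_arm: Moves the arm, as the interface text tells. Its arguments: {"type":"object","properties":{"delta_pos":{"type":"array","items":{"type":"array","items":{"type":"number"}}},"rotation":{"type":"array","items":{"type":"array","items":{"type":"number"}}},"hand":{"type":"number"},"newtons":{"type":"number"}},"required":["delta_pos","rotation"]}

```bash
mkdir -p pics; cat > h.py <<'E'
import numpy as np, cv2
from plant import arm, camera, camera_info
def save(img,n): cv2.imwrite('pics/'+n,cv2.cvtColor(img,cv2.COLOR_RGB2BGR))
def campose(name,st=None):
    i=camera_info(name)
    if 'hand_eye' in i:
        st=st or arm.get_state(); T=np.eye(4);T[:3,:3]=st['tool_rot'];T[:3,3]=st['position'];T=T@np.array(i['hand_eye'])
        return i,T[:3,:3],T[:3,3]
    return i,np.array(i['rotation']),np.array(i['position'])
def toworld(name,u,v,z,st=None):
    i,R,p=campose(name,st)
    K=np.array([[i['fx'],0,i['cx']],[0,i['fy'],i['cy']],[0,0,1]])
    d=np.array(i.get('distortion',np.zeros(5)),float)
    q=cv2.undistortPoints(np.array([[[u,v]]],float),K,d)[0,0]
    r=R@np.array([q[0],-q[1],-1]); return p+r*(z-p[2])/r[2]
def topix(name,P,st=None):
    i,R,p=campose(name,st)
    c=R.T@(np.array(P,float)-p); c=np.array([c[0],-c[1],-c[2]])
    K=np.array([[i['fx'],0,i['cx']],[0,i['fy'],i['cy']],[0,0,1]])
    d=np.array(i.get('distortion',np.zeros(5)),float)
    return cv2.projectPoints(c[None],np.zeros(3),np.zeros(3),K,d)[0][0,0]
E
python3 - <<'E'
from h import *
for n in('scene','top'): print(camera_info(n)); save(camera(n),n+'0.png')
print(camera_info('wrist')); s=arm.get_state(); print(s)
E
```

```text
{'fx': 418.4913033728188, 'fy': 418.4913033728188, 'cx': 279.2168152196197, 'cy': 213.06375115614384, 'position': array([ 0.06386766, -0.59268977,  0.68976696]), 'rotation': array([[ 0.83221108,  0.32555047, -0.44882247],
       [-0.55437925,  0.50228614, -0.66360552],
       [ 0.00940022,  0.80107773,  0.59848651]])}
{'fx': 448.9658645971273, 'fy': 448.9658645971273, 'cx': 279.9438856429654, 'cy': 210.6816209321745, 'position': array([0.39391276, 0.07095459, 1.2237649 ]), 'rotation': array([[ 0.01550776,  0.99687137, -0.07750474],
       [-0.99982995,  0.01468673, -0.0111522 ],
       [-0.00997902,  0.07766451,  0.99692961]])}
{'fx': 324.7272433809581, 'fy': 324.7272433809581, 'cx': 283.3674976712025, 'cy': 205.23516487732968, 'hand_eye': array([[ 1.70790817e-03,  9.74104074e-01,  2.26093643e-01,
         6.65940635e-02],
       [ 9.99998521e-01, -1.61786704e-03, -5.83540353e-04,
         2.10128376e-04],
       [-2.02639582e-04,  2.26094306e-01, -9.74105397e-01,
        -1.57443325e-01],
       [ 0.00000000e+00,  0.00000000e+00,  0.00000000e+00,
         1.00000000e+00]])}
{'time': 0.1, 'joint_pos': array([ 6.96943505e+01,  1.72097472e+01,  8.71744931e+01,  6.82304887e-05,
        7.56694271e+01, -3.81590782e+00]), 'joint_vel': array([ 0.00144783, -0.15476404, -0.06407859,  0.05049712, -0.02931991,
       -0.02062692]), 'joint_torque': array([ 1.38727777e-03, -5.32639861e+01, -3.53289199e+01,  7.09779072e-02,
        2.33946828e-02, -6.85015198e-05]), 'position': array([0.15604917, 0.52719571, 0.2269855 ]), 'tool_rot': array([[-9.58870476e-01,  2.83843803e-01, -3.26134112e-04],
       [ 2.83843983e-01,  9.58870076e-01, -8.78063186e-04],
       [ 6.34874462e-05, -9.34520071e-04, -9.99999561e-01]]), 'force': array([ 0.40205198, -0.28462035,  0.67262932]), 'wrist_torque': array([-0.04059246, -0.0054908 , -0.00905115]), 'grasp_force': 0.0, 'grip_width': 0.9977477613185834}
```

View pics/top0.png

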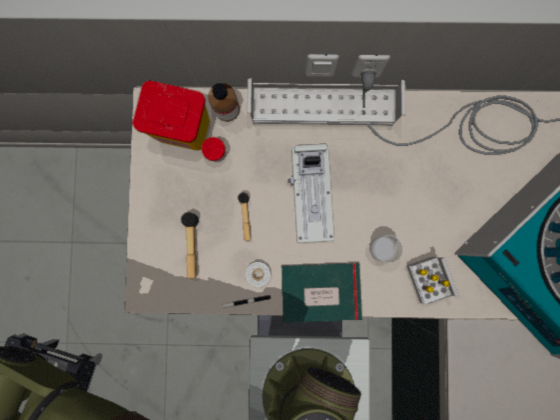

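View pics/scene0.png

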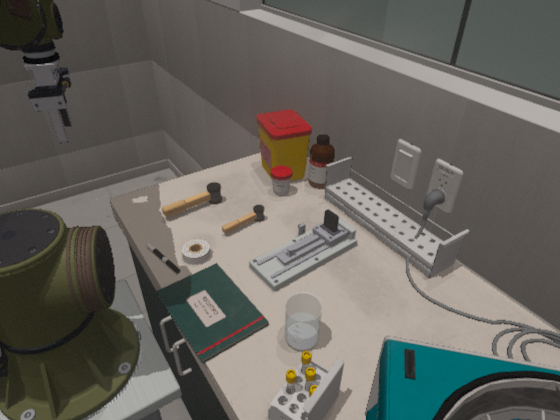

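```bash
python3 - <<'E'
from h import *
im=cv2.cvtColor(cv2.imread('pics/top0.png'),cv2.COLOR_BGR2RGB)
a=cv2.resize(im[200:290,165:265],None,fx=4,fy=4,interpolation=cv2.INTER_CUBIC)
b=cv2.resize(im[138:248,280:345],None,fx=5.4,fy=5.4,interpolation=cv2.INTER_CUBIC)
c=np.zeros((600,400+b.shape[1],3),np.uint8);c[:360,:400]=a;c[:b.shape[0],400:]=b[:600]
save(c,'crop1.png');print(c.shape)
for n,u,v,z in [('headL',190,219,.05),('endL',191.5,277,.038),('headS',244,198,.035),('endS',247,240,.025)]: print(n,toworld('top',u,v,z))
E
```

```text
(600, 751, 3)
headL [0.45979839 0.31973549 0.05      ]
endL [0.30813909 0.3135941  0.038     ]
headS [0.51880213 0.1805249  0.035     ]
endS [0.40740465 0.17099393 0.025     ]
```

View pics/crop1.png

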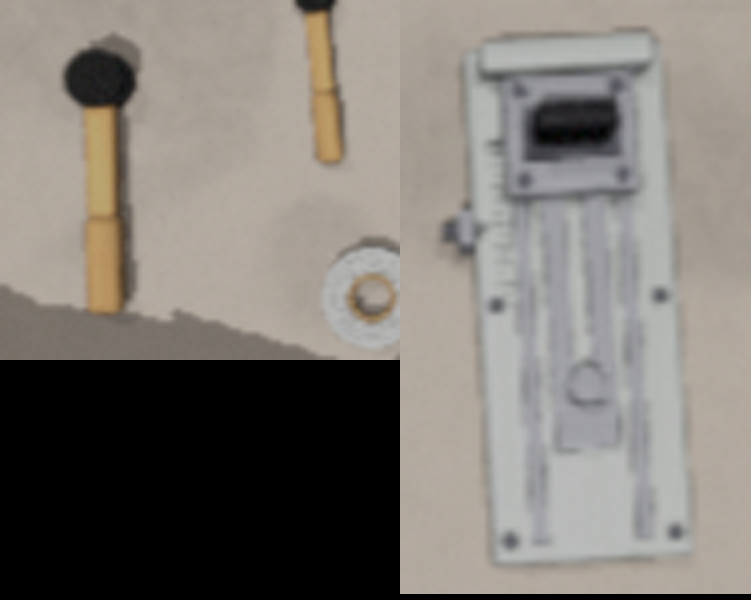

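```bash
python3 - <<'E'
from h import *
C=lambda a,b:(280+a/5.4-.4,138+b/5.4-.4)
for n,a,b,z in [('NL',497,563,.02),('NR',690,550,.02),('FLe',465,60,.02),('scrNL',510,540,.02),('scrNR',676,531,.02),('scrML',497,305,.02),('scrMR',660,296,.02),('pin',588,382,.052),('handle',576,108,.094),('index',463,230,.045)]:
    print(n,C(a,b),toworld('top',*C(a,b),z).round(4))
H=toworld('top',165+99/4-.4,200+78/4-.4,.05);E=toworld('top',165+104/4-.4,200+311/4-.4,.038)
d=(H-E)[:2];print(H,E,np.hypot(*d),np.degrees(np.arctan2(d[1],d[0])))
print(topix('scene',H),topix('scene',E))
E
```

```text
NL (371.63703703703703, 241.85925925925923) [ 0.4076 -0.1616  0.02  ]
NR (407.3777777777778, 239.45185185185184) [ 0.4155 -0.2568  0.02  ]
FLe (365.7111111111111, 148.7111111111111) [ 0.6596 -0.1457  0.02  ]
scrNL (374.0444444444445, 237.6) [ 0.4191 -0.1681  0.02  ]
scrNR (404.7851851851852, 235.9333333333333) [ 0.4248 -0.25    0.02  ]
scrML (371.63703703703703, 194.08148148148146) [ 0.5359 -0.1617  0.02  ]
scrMR (401.82222222222225, 192.4148148148148) [ 0.5416 -0.2427  0.02  ]
pin (388.48888888888894, 208.34074074074073) [ 0.4953 -0.1994  0.052 ]
handle (386.26666666666665, 157.6) [ 0.621  -0.1845  0.094 ]
index (365.3407407407408, 180.19259259259258) [ 0.5697 -0.1403  0.045 ]
[0.45951018 0.32143617 0.05      ] [0.30719036 0.31593213 0.038     ] 0.15241923086006506 2.0694678073226287
[213.4075075  186.00852742] [162.52434517 207.94351529]
```

jog_arm(delta_pos=[[50,-40,0],[100,-80,-10],[150,-120,-30],[200,-160,-60],[240,-190,-85],[259,-207,-107],[259,-207,-107],[259,-207,-107]], rotation=[[0,0,0.06],[0,0,0.13],[0,0,0.2],[0,0,0.27],[0,0,0.324],[0,0,0.324],[0,0,0.324],[0,0,0.324]], hand=-1, newtons=60)

```text
time: 1.1
position: [0.4148, 0.3209, 0.1209]
tool_rot: [[-0.999, -0.036, 0.0], [-0.036, 0.999, 0.0], [-0.0, 0.0, -1.0]]
force: [0.1, -0.6, -0.5]
grip_width: 0.998
grasp_force: 0.0
```

```bash
python3 - <<'E'
from h import *
C=lambda a,b:(280+(a-400)/5.4-.4,138+b/5.4-.4)
P={}
for n,a,b,z in [('NL',497,563,.02),('NR',690,550,.02),('scrNL',510,540,.02),('scrNR',676,531,.02),('scrML',497,305,.02),('scrMR',660,296,.02),('pin',588,382,.052),('handle',576,108,.094),('index',463,230,.045)]:
    P[n]=toworld('top',*C(a,b),z);print(n,P[n].round(4))
for a,b in (('scrML','scrNL'),('scrMR','scrNR'),('handle','pin')):
    d=P[a]-P[b];print(np.degrees(np.arctan2(d[1],d[0])),np.hypot(d[0],d[1]))
s=arm.get_state();im=camera('wrist');save(im,'w1.png')
print(s['position'],s['tool_rot'],s['time'])
for p in ([.4155,.32,.025],[.4595,.3214,.05],[.307,.316,.038]):print(topix('wrist',p,s))
E
```

```text
NL [0.4046 0.036  0.02  ]
NR [ 0.4125 -0.0594  0.02  ]
scrNL [0.4161 0.0297 0.02  ]
scrNR [ 0.4218 -0.0524  0.02  ]
scrML [0.5331 0.0376 0.02  ]
scrMR [ 0.5388 -0.0436  0.02  ]
pin [ 0.4925 -0.006   0.052 ]
handle [0.6185 0.0036 0.094 ]
index [0.5669 0.0554 0.045 ]
3.860978423835062 0.11730011468881107
4.283974872504238 0.11733735268169279
4.379888932234753 0.12636543567931763
[0.41480877 0.32091019 0.12092001] [[-9.99342196e-01 -3.62650240e-02  1.53607426e-04]
 [-3.62649790e-02  9.99342168e-01  2.86549429e-04]
 [-1.63898100e-04  2.80790366e-04 -9.99999947e-01]] 1.1
[281.13826751 215.21423543]
[280.67278456 279.45490481]
[280.95793248  68.30925889]
```

View pics/w1.png

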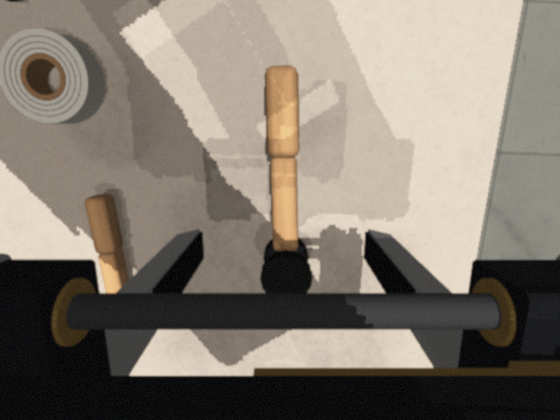

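jog_arm(delta_pos=[[-3,2,-40],[-3,2,-80],[-3,2,-93],[-3,2,-93],[-3,2,-93]], rotation=[[0,0,0.015],[0,0,0.015],[0,0,0.015],[0,0,0.015],[0,0,0.015]])

```text
time: 1.78
position: [0.4127, 0.323, 0.029]
tool_rot: [[-0.999, -0.051, 0.002], [-0.051, 0.999, 0.001], [-0.002, 0.001, -1.0]]
force: [0.4, 0.1, 0.5]
grip_width: 1.001
grasp_force: 0.0
```

jog_arm(delta_pos=[[0,0,0],[0,0,0],[0,0,0],[0,0,0],[0,0,0],[0,0,0],[0,0,0],[0,0,0]], rotation=[[0,0,0],[0,0,0],[0,0,0],[0,0,0],[0,0,0],[0,0,0],[0,0,0],[0,0,0]], hand=1, newtons=60)

```text
time: 2.78
position: [0.4121, 0.3223, 0.0274]
tool_rot: [[-0.999, -0.051, -0.0], [-0.051, 0.999, -0.0], [0.0, -0.0, -1.0]]
force: [-0.1, 0.3, 0.4]
grip_width: 0.21
grasp_force: 60.0
```

jog_arm(delta_pos=[[0,0,30],[5,-20,75],[15,-65,115],[25,-115,122],[30,-170,122],[36,-225,122],[36,-262,122],[36,-272,122],[36,-272,122],[36,-272,122]], rotation=[[0,0,0],[0,0,0],[0,0,0],[0,0,0.01],[0,0,0.02],[0,0,0.02],[0,0,0.02],[0,0,0.02],[0,0,0.02],[0,0,0.02]])

```text
time: 4.03
position: [0.4481, 0.0513, 0.1493]
tool_rot: [[-0.997, -0.072, -0.0], [-0.072, 0.997, 0.0], [0.0, 0.0, -1.0]]
force: [-0.2, 0.4, -2.7]
grip_width: 0.208
grasp_force: 60.0
```

```bash
python3 - <<'E'
from h import *
s=arm.get_state();im=camera('wrist');save(im,'w2.png')
print(s['position'],s['tool_rot'],s['time'])
for p in ([.4925,-.006,.052],[.4161,.0297,.02],[.5331,.0376,.02],[.4218,-.0524,.02]):print(topix('wrist',p,s))
E
```

```text
[0.44805843 0.05128932 0.14934532] [[-9.97389895e-01 -7.22035200e-02 -2.22780499e-04]
 [-7.22035494e-02  9.97389909e-01  1.26893290e-04]
 [ 2.13036879e-04  1.42647628e-04 -9.99999967e-01]] 4.025
[210.23452708 260.28708999]
[260.63288102 168.17706417]
[261.75907893 289.70267918]
[167.40682443 167.74827294]
```

View pics/w2.png

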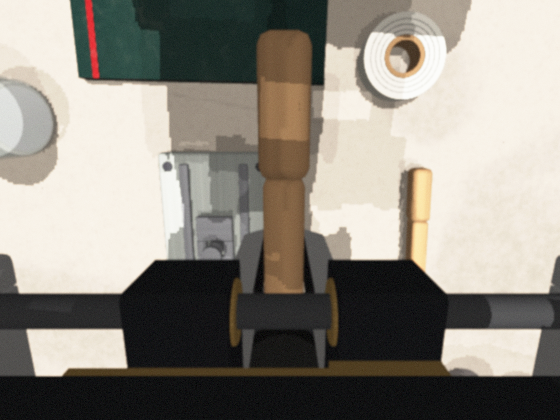

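```bash
python3 - <<'E'
from h import *
s=arm.get_state()
for u,v,z in [(212,250,.052),(167,166,.02),(260,167,.02),(162,153,.02),(250,153,.02)]: print(toworld('wrist',u,v,z,s))
im=cv2.cvtColor(cv2.imread('pics/w2.png'),cv2.COLOR_BGR2RGB)
save(cv2.resize(im[140:270,150:280],None,fx=4,fy=4,interpolation=cv2.INTER_CUBIC),'c2.png')
E
```

```text
[ 0.48323317 -0.00470231  0.052     ]
[ 0.42028924 -0.0527177   0.02      ]
[0.41509424 0.02911036 0.02      ]
[ 0.40923195 -0.05699938  0.02      ]
[0.40353381 0.01968664 0.02      ]
```

View pics/c2.png

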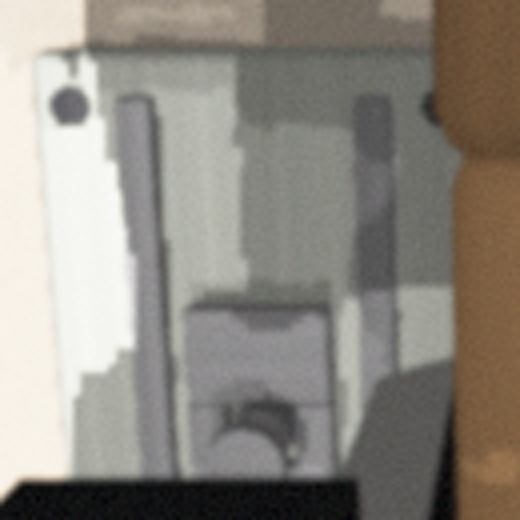

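jog_arm(delta_pos=[[1,-40,0],[1,-59,-25],[1,-59,-40],[1,-59,-40],[1,-59,-60],[1,-59,-78]], rotation=[[0,0,0],[0,0,0],[0,0,0],[0,0,0],[0,0,0],[0,0,0]])

```text
time: 4.82
position: [0.4497, -0.0077, 0.0719]
tool_rot: [[-0.997, -0.072, 0.002], [-0.072, 0.997, -0.0], [-0.001, -0.0, -1.0]]
force: [-2.8, -0.0, 5.7]
grip_width: 0.208
grasp_force: 60.0
```

jog_arm(delta_pos=[[0,0,-3],[0,0,-6],[0,0,-6]], rotation=[[0,0,0],[0,0,0],[0,0,0]])

```text
time: 5.2
position: [0.4496, -0.0081, 0.0668]
tool_rot: [[-0.997, -0.072, 0.001], [-0.072, 0.997, 0.0], [-0.001, 0.0, -1.0]]
force: [-5.1, 2.8, 9.9]
grip_width: 0.208
grasp_force: 60.0
```

jog_arm(delta_pos=[[0,0,-3],[0,0,-5],[0,0,-5]], rotation=[[0,0,0],[0,0,0],[0,0,0]])

```text
time: 5.58
position: [0.4496, -0.0081, 0.0624]
tool_rot: [[-0.997, -0.072, 0.001], [-0.072, 0.997, 0.0], [-0.001, 0.0, -1.0]]
force: [-12.4, 3.4, 21.2]
grip_width: 0.207
grasp_force: 60.0
```

jog_arm(delta_pos=[[0,0,30],[0,10,70],[10,40,86],[25,60,86],[25,60,86],[25,60,86]], rotation=[[0,0,0],[0,0,0],[0,0,0],[0,0,0],[0,0,0],[0,0,0]])

```text
time: 6.32
position: [0.4737, 0.0512, 0.1465]
tool_rot: [[-0.997, -0.071, -0.001], [-0.071, 0.997, -0.0], [0.001, -0.0, -1.0]]
force: [0.5, -0.4, -2.8]
grip_width: 0.21
grasp_force: 60.0
```

```bash
python3 - <<'E'
from h import *
s=arm.get_state();im=camera('wrist');sc=camera('scene')
print(s['position'],s['time'])
for z in(.052,.04):print(topix('wrist',[.4928,-.0052,z],s),topix('scene',[.4928,-.0052,z]))
w=cv2.resize(im[130:280,150:350],None,fx=3.9,fy=3.9,interpolation=cv2.INTER_CUBIC)[:,:780]
a=cv2.resize(im,(390,292));b=cv2.resize(sc[200:305,235:375],(390,292),interpolation=cv2.INTER_CUBIC)
p=topix('wrist',[.4928,-.0052,.046],s).astype(int);print(p)
c=cv2.resize(im[p[1]-50:p[1]+50,p[0]-67:p[0]+67],(390,292),interpolation=cv2.INTER_CUBIC)
d=cv2.resize(sc[150:290,170:357],(390,292))
save(np.vstack([np.hstack([a,b]),np.hstack([c,d])]),'m3.png')
E
```

```text
[0.47371624 0.05122119 0.1464667 ] 6.325
[211.30371189 232.69498057] [290.18836492 246.12987066]
[214.35839678 228.33701608] [290.05863267 250.02736643]
[212 230]
```

View pics/m3.png

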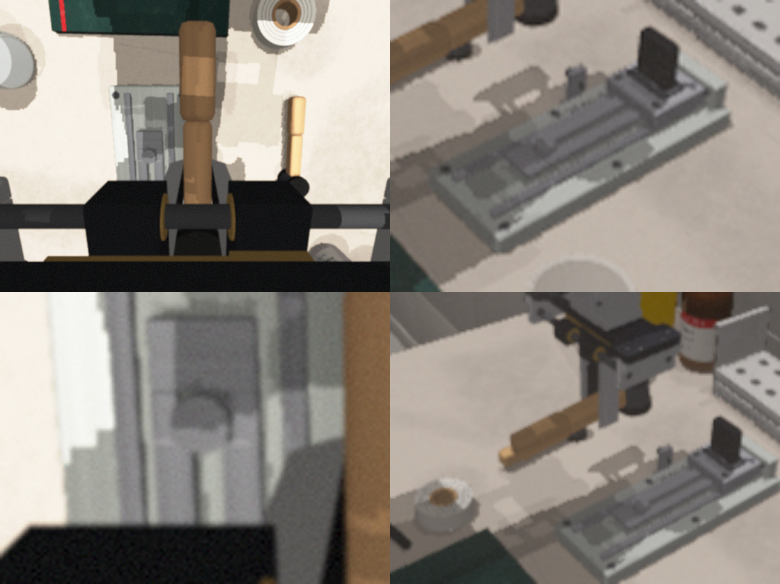

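jog_arm(delta_pos=[[-5,40,0],[-20,95,0],[-35,150,0],[-50,205,0],[-60,250,-30],[-62,269,-70],[-62,269,-100],[-62,269,-114],[-62,269,-117],[-62,269,-117]], rotation=[[0,0,0],[0,0,0],[0,0,0],[0,0,0],[0,0,0],[0,0,0],[0,0,0],[0,0,0],[0,0,0],[0,0,0]])

```text
time: 7.68
position: [0.4127, 0.3203, 0.0304]
tool_rot: [[-0.998, -0.071, 0.001], [-0.071, 0.998, 0.001], [-0.001, 0.001, -1.0]]
force: [0.8, -0.1, -2.2]
grip_width: 0.203
grasp_force: 60.0
```

jog_arm(delta_pos=[[0,0,-1],[0,0,-2],[0,0,-3],[0,0,-3]], rotation=[[0,0,0],[0,0,0],[0,0,0],[0,0,0]])

```text
time: 8.18
position: [0.4121, 0.3204, 0.0264]
tool_rot: [[-0.997, -0.071, -0.0], [-0.071, 0.997, -0.0], [0.0, -0.0, -1.0]]
force: [-0.3, 0.3, -2.1]
grip_width: 0.205
grasp_force: 60.0
```

jog_arm(delta_pos=[[0,0,0],[0,0,0],[0,0,0],[0,0,0],[0,0,0],[0,0,0],[0,0,0]], rotation=[[0,0,0],[0,0,0],[0,0,0],[0,0,0],[0,0,0],[0,0,0],[0,0,0]], hand=-1)

```text
time: 9.05
position: [0.4121, 0.3204, 0.0264]
tool_rot: [[-0.997, -0.071, -0.0], [-0.071, 0.997, -0.0], [0.0, -0.0, -1.0]]
force: [0.4, 0.1, 0.5]
grip_width: 0.913
grasp_force: 0.0
```

jog_arm(delta_pos=[[0,0,30],[0,0,80],[10,-40,120],[30,-90,140],[30,-90,140]], rotation=[[0,0,0],[0,0,0],[0,0,0],[0,0,0],[0,0,0]])

```text
time: 9.68
position: [0.4435, 0.2284, 0.1681]
tool_rot: [[-0.998, -0.068, 0.003], [-0.068, 0.998, 0.001], [-0.003, 0.001, -1.0]]
force: [0.0, 0.2, -0.1]
grip_width: 0.998
grasp_force: 0.0
```

jog_arm(delta_pos=[[30,-45,20],[60,-90,32],[95,-135,32],[125,-180,32],[150,-215,32],[156,-225,32],[156,-225,32],[156,-225,32]], rotation=[[0,0,0],[0,0,0],[0,0,0],[0,0,0],[0,0,0],[0,0,0],[0,0,0],[0,0,0]])

```text
time: 10.68
position: [0.5976, 0.0068, 0.1984]
tool_rot: [[-0.997, -0.073, -0.0], [-0.073, 0.997, 0.0], [0.0, 0.0, -1.0]]
force: [-0.1, -0.0, -0.7]
grip_width: 0.997
grasp_force: 0.0
```

```bash
python3 - <<'E'
from h import *
s=arm.get_state();im=camera('wrist');top=camera('top');save(im,'w4.png')
print(s['position'],s['tool_rot'],s['time'])
d=np.array([np.cos(np.radians(4.2)),np.sin(np.radians(4.2))]);n=np.array([-d[1],d[0]]);c=np.array([.5382,-.0022])
for nm,x,y,z in [('htop',80,0,.094),('ptr',80,41,.032),('pin',-45,0,.04),('index',25,55,.045)]:print(nm,topix('wrist',[*(c+x/1e3*d+y/1e3*n),z],s))
a=cv2.resize(im[100:300,180:447],(800,600),interpolation=cv2.INTER_CUBIC)
a[:160,:200]=cv2.resize(top[200:290,150:262],(200,160))
save(a,'m4.png')
E
```

```text
[0.59761664 0.00680515 0.19836634] [[-9.97366576e-01 -7.25245415e-02 -3.23674261e-04]
 [-7.25245915e-02  9.97366614e-01  1.45527298e-04]
 [ 3.12267602e-04  1.68618407e-04 -9.99999937e-01]] 10.675
htop [276.8019301 234.8970515]
ptr [317.69519033 216.00576107]
pin [277.44097007  86.96520818]
index [335.20484286 163.83178307]
```

View pics/m4.png

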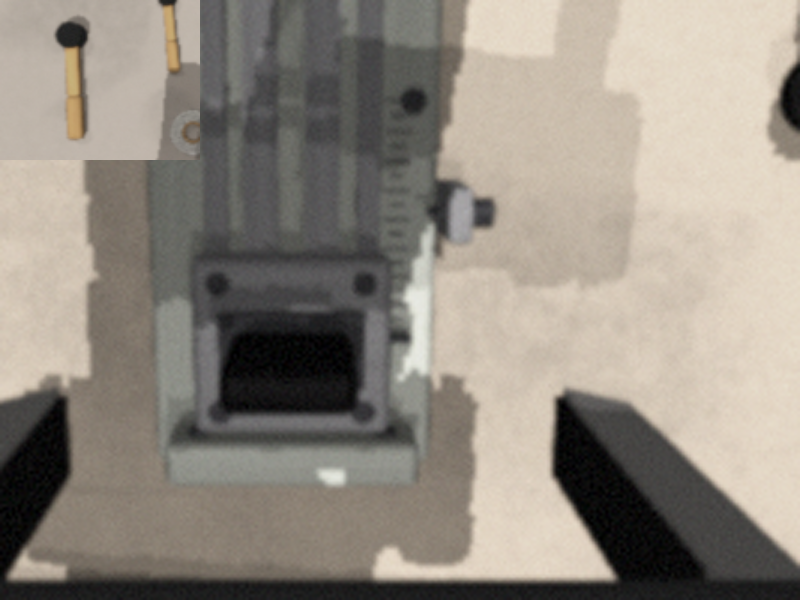

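```bash
python3 - <<'E'
from h import *
s=arm.get_state()
d=np.array([np.cos(np.radians(4.2)),np.sin(np.radians(4.2))]);n=np.array([-d[1],d[0]]);c=np.array([.5382,-.0022])
for nm,a,b,z in [('ptr',410,335,.032),('mark',430,210,.032),('idxtop',460,213,.045),('htop',290,396,.094),('scrML',413,100,.02),('slide far L',387,433,.044),('slide near L',387,258,.044)]:
    p=toworld('wrist',180+a/3,100+b/3,z,s);q=p[:2]-c;print(nm,p.round(4),(q@d*1e3).round(1),(q@n*1e3).round(1))
E
```

```text
ptr [0.6107 0.0428 0.032 ] 75.6 39.6
mark [0.5675 0.0453 0.032 ] 32.7 45.2
idxtop [0.5663 0.0532 0.045 ] 32.1 53.2
htop [0.6157 0.0031 0.094 ] 77.7 -0.4
scrML [0.5323 0.0374 0.02  ] -3.0 39.9
slide far L [0.6424 0.0369 0.044 ] 106.8 31.3
slide near L [0.5827 0.0314 0.044 ] 46.8 30.2
```

jog_arm(delta_pos=[[17,-3,-50],[17,-3,-95],[17,-3,-115],[17,-3,-121],[17,-3,-121]], rotation=[[0,0,0],[0,0,0],[0,0,0],[0,0,0],[0,0,0]])

```text
time: 11.4
position: [0.6157, 0.0025, 0.0788]
tool_rot: [[-0.997, -0.071, 0.002], [-0.071, 0.997, -0.0], [-0.002, -0.0, -1.0]]
force: [0.2, -0.1, 0.6]
grip_width: 1.001
grasp_force: 0.0
```

jog_arm(delta_pos=[[0,0,0],[0,0,0],[0,0,0],[0,0,0],[0,0,0],[0,0,0],[0,0,0]], rotation=[[0,0,0],[0,0,0],[0,0,0],[0,0,0],[0,0,0],[0,0,0],[0,0,0]], hand=1, newtons=60)

```text
time: 12.28
position: [0.6152, 0.0017, 0.0774]
tool_rot: [[-0.997, -0.071, 0.0], [-0.071, 0.997, -0.001], [-0.0, -0.001, -1.0]]
force: [0.8, -5.2, -0.5]
grip_width: 0.422
grasp_force: 60.0
```

jog_arm(delta_pos=[[-5,-1,0],[-10,-1.5,0],[-15,-2,0],[-20,-2.5,0],[-20,-2.5,0]], rotation=[[0,0,0],[0,0,0],[0,0,0],[0,0,0],[0,0,0]])

```text
time: 12.9
position: [0.5948, 0.0001, 0.0775]
tool_rot: [[-0.997, -0.071, 0.0], [-0.071, 0.997, 0.0], [-0.0, 0.0, -1.0]]
force: [4.0, 2.3, -4.0]
grip_width: 0.421
grasp_force: 60.0
```

jog_arm(delta_pos=[[-6,-0.2,0],[-12,-0.4,0],[-17,-0.7,0],[-21,-1,0],[-22,-1,0],[-22,-1,0]], rotation=[[0,0,0],[0,0,0],[0,0,0],[0,0,0],[0,0,0],[0,0,0]])

```text
time: 13.65
position: [0.5734, -0.0013, 0.0775]
tool_rot: [[-0.997, -0.071, 0.001], [-0.071, 0.997, -0.0], [-0.001, -0.0, -1.0]]
force: [7.2, -1.8, -4.6]
grip_width: 0.421
grasp_force: 60.0
```

```bash
python3 - <<'E'
from h import *
s=arm.get_state();im=camera('wrist');t=camera('top');sc=camera('scene')
print(s['position'],s['time'],s['force'])
p=topix('wrist',[.567,.045,.035],s).astype(int);q=topix('top',[.567,.045,.035]).astype(int);r=topix('scene',[.567,.045,.035]).astype(int);print(p,q,r)
R=lambda m,p,a:cv2.resize(m[max(p[1]-a,0):p[1]+a,p[0]-a:p[0]+a],(400,300) if 0 else (300,300),interpolation=cv2.INTER_CUBIC)
a=cv2.resize(im,(400,300))
save(np.vstack([np.hstack([cv2.resize(R(im,p,50),(400,300)) if 0 else R(im,p,50),R(t,q,20)]),np.hstack([R(sc,r,25),a[:,:300]])]),'m5.png')
E
```

```text
[ 0.5734239  -0.00133099  0.07747217] 13.65 [ 7.15444605 -1.7631682  -4.59468555]
[354 230] [295 180] [302 229]
```

View pics/m5.png

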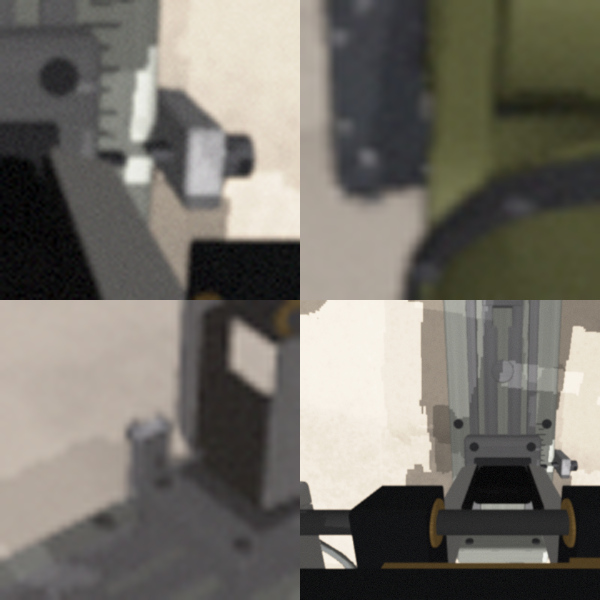

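```bash
python3 - <<'E'
from h import *
s=arm.get_state();im=np.mean([camera('wrist') for _ in range(4)],0).astype(np.uint8);save(im,'w5.png')
c=cv2.resize(im[208:254,327:389],None,fx=12,fy=12,interpolation=cv2.INTER_CUBIC)
c=cv2.convertScaleAbs(c,alpha=1.3,beta=10);save(c,'c5.png');print(c.shape)
E
```

```text
(552, 744, 3)
```

View pics/c5.png

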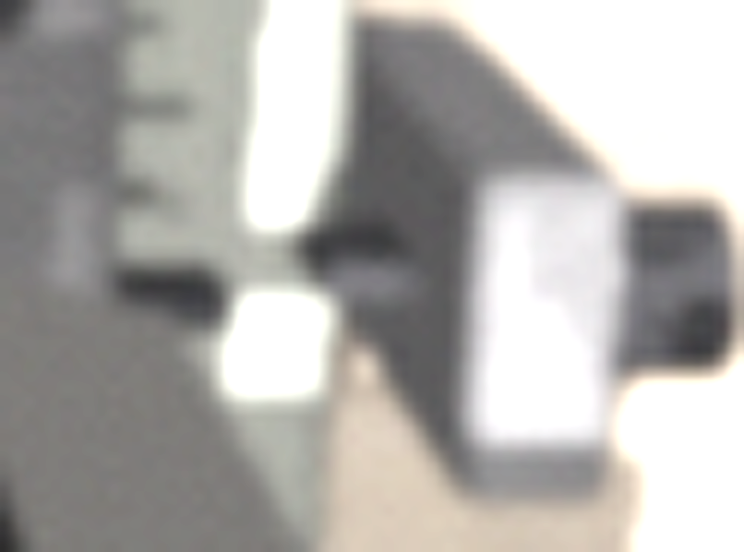

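jog_arm(delta_pos=[[-0.8,0,0],[-1.6,0,0],[-1.6,0,0],[-1.6,0,0]], rotation=[[0,0,0],[0,0,0],[0,0,0],[0,0,0]])

```text
time: 14.5
position: [0.5719, -0.0015, 0.0775]
tool_rot: [[-0.997, -0.071, 0.001], [-0.071, 0.997, -0.0], [-0.001, -0.0, -1.0]]
force: [7.6, -2.2, -5.1]
grip_width: 0.424
grasp_force: 60.0
```

```bash
python3 - <<'E'
from h import *
s=arm.get_state();im=np.mean([camera('wrist') for _ in range(4)],0);print(s['position'],s['force'])
o=cv2.imread('pics/w5.png').mean(2); g=im.mean(2)
print('old ptr340-345 rows226-238\n',o[226:238,338:346].astype(int),'\nold idx 352-359\n',o[224:236,351:360].astype(int))
print('new ptr\n',g[224:238,338:346].astype(int),'\nnew idx rows 224..\n',g[222:238,351:360].astype(int))
E
```

```text
[ 0.57189815 -0.00145468  0.07747471] [ 7.55373574 -2.18084901 -5.07996696]
old ptr340-345 rows226-238
 [[123 126 122 120 123 128 130 131]
 [129 128 129 128 129 129 129 129]
 [125 126 126 126 126 126 130 129]
 [106 107 107 107 107 108 116 122]
 [ 66  70  71  71  70  71  87 109]
 [ 43  40  42  40  42  45  58  86]
 [ 47  45  43  42  40  41  46  75]
 [ 68  64  61  53  49  50  51  77]
 [ 83  82  78  70  62  61  65  97]
 [ 86  89  86  84  83  88  96 130]
 [ 87  87  86  90  99 112 128 163]
 [ 86  89  88  91 103 117 136 176]] 
old idx 352-359
 [[217 195 148 101  77  66  63  62  63]
 [215 182 126  89  69  61  60  58  62]
 [187 148 101  72  58  53  51  50  53]
 [131  92  62  50  45  42  41  40  46]
 [ 98  62  43  43  46  44  44  42  43]
 [100  70  47  51  60  61  59  55  60]
 [116  92  64  69  78  83  82  83  78]
 [138 121  95  88  90  91  91  90  89]
 [182 169 150 123  97  88  84  87  83]
 [218 211 192 155 108  77  72  72  72]
 [229 223 204 168 114  74  67  65  64]
 [229 222 203 162 114  83  73  65  64]]
new ptr
 [[104 111 121 128 132 133 130 129]
 [ 92 101 114 122 128 129 130 131]
 [ 84  92
[... 357 characters left out ...]
2 102 113 125 148]
 [ 87  90  87  92 102 116 135 170]] 
new idx rows 224..
 [[216 212 198 167 116  72  65  63  62]
 [215 210 191 153 103  70  63  62  62]
 [214 204 173 126  84  65  60  64  63]
 [214 195 151 103  77  65  61  65  64]
 [218 192 141  96  74  66  62  63  64]
 [215 187 133  91  73  64  61  63  62]
 [187 159 111  78  62  58  54  57  58]
 [131  99  71  55  45  42  43  41  48]
 [ 95  60  42  43  42  41  39  35  40]
 [ 95  59  40  46  49  53  50  49  48]
 [107  74  53  60  71  72  71  68  69]
 [133 110  90  84  87  88  86  86  84]
 [181 168 143 111  95  86  85  86  84]
 [219 209 184 136  95  81  76  75  75]
 [229 220 195 144  94  72  67  66  65]
 [229 222 193 144  98  78  65  66  64]]
```

jog_arm(delta_pos=[[-0.6,0,0],[-0.6,0,0],[-0.6,0,0],[-0.6,0,0]], rotation=[[0,0,0],[0,0,0],[0,0,0],[0,0,0]])

```text
time: 15.2
position: [0.5713, -0.0015, 0.0775]
tool_rot: [[-0.997, -0.071, 0.001], [-0.071, 0.997, -0.001], [-0.001, -0.001, -1.0]]
force: [7.5, -2.7, -4.7]
grip_width: 0.422
grasp_force: 60.0
```

```bash
python3 - <<'E'
from h import *
s=arm.get_state();g=np.mean([camera('wrist') for _ in range(4)],0).mean(2);print(s['position'],s['force'],s['grasp_force'])
print('ptr',g[226:238,343:345].mean(1).astype(int),'\nidx',g[226:238,352:354].mean(1).astype(int))
r=topix('top',[.38,.318,.03]);print(r)
print(arm.hand_in())
E
```

```text
[ 0.57130347 -0.00148472  0.07746609] [ 7.49225146 -2.71060659 -4.65304457] 59.99793291091919
ptr [129 129 128 111  79  50  45  50  62  90 114 124] 
idx [166 165 152 121  74  48  49  67 102 154 195 206]
[191.29922778 249.46648113]
the job is handed in; nothing more can be done
None
```

I handed the job in at about 15 s. The mallet drove the pin down until it took about 24 N, so I took it to be on its stop. The mallet is back on the bench and released. The slide is held about 44 mm out, and pointer and index blade match in the last wrist picture to within about 0.5 mm. The result of the judging was not shown.

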